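# Split a press-fit gearbox housing evenly with a wedge

### The arm

A 6-joint arm with a two-finger parallel gripper is mounted at the origin on the work surface; the furniture and walls round the work are solid. World frame = base frame: x ahead of the robot, y to its left, z up, the work surface at z = 0. Lengths are in m, angles in rad, forces in N, time in s.
With the tool pointing down it reaches from about 0.25 to 0.725 m from the base axis. Payload 4 kg.
Tool frame: the origin (TCP) lies midway between the tips of the shut fingers; the grasp point (between the pads) lies 19 mm behind it; z points along the fingers, y is the line along which they close (so a half turn about z gives the same grasp; the last joint's range is limited). The gripper opens to 85 mm and grips with 20 to 120 N. Pads are 22 mm wide; open, the fingers measure 114 mm over their backs; the gripper's body (76 mm by 85 mm) begins 54 mm behind the grasp point. The pads swing forward as they close: fully open they stand 13 mm farther back than shut.
Start: joints at [1.146, 0.241, 0.005, 1.335, 0, 1.571], TCP at [0.206, 0.456, 0.231] pointing down, gripper open.
Joint ranges: [-2.72, 2.72], [-1.05, 1.87], [-1.09, 1.28], [-1.99, 2.15], [-1.42, 1.44], [-3.14, 3.14]. Speed limits (rad/s): [2.79, 2.79, 3.14, 3.14, 3.14, 3.14].

### API

Orientations are given as a unit quaternion [x, y, z, w].
In Python, from workcell import bot gives the robot as it stands. The module is installed in compiled form; this text tells all that it offers.
- The arm moves only by the tool jog_arm, never from a script. Its argument "deltas" is a list of rows, each an object with "fingers": the opening, from 0 (shut) to 1 (fully open); "delta_pos": the shift along the tool's x, y, z normalised to -1 to 1, where 1 is 300 mm, a list of three; "yaw": the turn about the tool's z normalised to -1 to 1, where 1 is pi/4 rad. A call has 1 to 12 rows; each row is the pose to reach, as a shift and turn from the pose commanded when the call began, along the tool's axes at that moment; what a row does not reach only later rows make up. A row lasts 1/10 s, in which the tool goes at most 50 mm and 8.59 degrees, less where a joint would pass 70% of its speed; a pose out of reach is approached as far as the arm can. A call with a number of a shift or a turn outside -1 to 1 is refused whole. A call with a gripper value outside its range is refused whole. The fingers move at their own pace and stop on an object; the grip force is fixed at half the most. Time passes only in rows, so rows that repeat a pose let the fingers close. It gives the time, the measured TCP pose, the force, the opening and the grip force at its end, in the units of the state.
- bot.get_obs(): the state, without advancing time (a new reading comes with each control period).
- bot.camera(name): name is "side" or "top" or "wrist"; returns a dict with "image" (420x560x3 uint8, red, green, blue), "range_z" (420x560 float32, m along the optical axis (not along the pixel's ray), 0 where there is no reading), "fx", "fy", "cx", "cy" (pixels), "rvec" (rotation vector, rad) and "tvec" (3), from world to camera coordinates, as OpenCV has them. Camera axes: x right, y down, z forward; pixel columns grow to the right and rows downward; lengths in m; the calibration is good to about 2 mm. A picture is of the moment at which its call begins.
- bot.job_done(): hands the job in; it is judged then, once.
The state is a dict: "clock": time; "joint_pos": joint angles; "joint_vel": joint speeds; "tau": joint torques, N m; "eef_pos": TCP position; "tool_rot": TCP orientation; "ft_force": force on the tool from outside, world axes, zero at the start; "ft_torque": the same for the moment, N m; "grip_width": finger opening in m; "grasp_force": force on a finger pad.
Only numpy, scipy, OpenCV 4.12 (cv2) and the standard library are available. Lean on these libraries where they do the work, as an engineer would, in place of code of your own. Each camera call takes 0.05 s, during which the arm holds its last target. There are 200 camera calls.

### The job

Take the splitting wedge from its stand and part the two press-fit halves of the leaning gearbox housing: work the wedge down into the seam at one pry notch, then at the other, back and forth in small bites, until the cover stands at least 8 mm open at both notches. Keep it even: neither notch may get more than about 4 mm ahead of the other, and pry only with the wedge, never with the gripper itself. Then put the wedge back upright in its stand, down to its collar, leaving the other things where they are.

Things in the scene. Friction and masses are not known exactly. Their poses are not given: they have to be found in the camera images.
- housing: Aluminium housing, 104 mm wide, 46 thick, 62 deep, fixed on a pedestal, its top leaning 35 degrees to the robot's left. This frame leans with it: origin in the middle of the seam's top edge (136 mm above the worktop); y along the seam, away from the robot; z up along the seam, leaning left; x square to it, to the right and up. The left, under half (x < 0) is fixed, its flat seam face at x = 0.
- cover: The other half, on top (x = 0 to 20 mm in the housing frame). Press-fitted: moves only to +x, up to about 15 mm; either end comes away by itself, stiffly (about 7 N at a notch), and stays where left; 4 mm at one notch opens the other by 1 mm. Origin at the near (y = -50 mm) end of the seam, axes as the housing's when closed.
- mouth_far (a point): Far pry notch (away from the robot), middle of its top edge on the fixed face: (0, 30, 0) mm in the housing frame, same axes. A slot 25 mm wide (y; between ribs that begin 9 mm down), closed 3 mm wide (x = 0 to 3); bevels widen it at the top to x = -4 to +11, ending 8 mm down on the cover's side, 4 mm on the fixed side. It runs straight down along -z for the whole depth.
- mouth_near (a point): Near pry notch, same as the far one: (0, -30, 0) mm in the housing frame.
- cover_far (a point): Point on the cover that coincides with mouth_far when closed: its x in the housing frame is the opening of the far notch. Axes turn with the cover.
- cover_near (a point): Same for the near notch.
- wedge: Splitting wedge, 0.16 kg, upright in its stand, x axis as the stand's. Origin and axes as wedge_tip. In use its axes stand parallel to the housing's and its flat back slides on the fixed seam face (centre line at x = +8 mm in the housing frame). Tip D mm below the notch's top opens it by about 0.28 (D - 8) - 2 mm: 4 mm at D = 29, 9 mm at D = 47. Pushing takes 10 to 25 N.
- wedge_tip (a point): Wedge tip, on the handle's centre line. z from tip to handle, x square to the blade, y across its width. Steel blade 18 mm wide (14 at the tip), 54 long; flat back in the plane x = -8 mm; bevelled front: 2 mm thick at the tip (x = -8 to -6), 0.28 mm more per mm up, to 16 mm at 50 mm up. Above: collar 32 x 36 mm (z = 54 to 60), then the handle.
- wedge_grip (a point): Centre of the grip on the wedge's handle, 98 mm above the tip on the centre line. Handle 18 mm (x) by 24 mm (y), from 60 to 140 mm above the tip, black with grey rings.
- stand: Wooden block 44 (x) x 50 (y) x 62 mm high, fixed, origin under its centre; an upright slot 23 (x) x 26 (y) mm runs through its middle. The wedge hangs in it by its collar, which rests on the block's top, tip 8 mm above the worktop; the block's x axis points away from the robot and to the right.
- desk_lamp: Desk lamp, fixed, origin at its foot on the worktop. Its shade hangs between stand and housing: in world directions from the origin 100 mm nearer the robot to 25 mm beyond, 35 to 160 mm to the right, 0.34 to 0.48 m above the worktop. Carry the wedge round it on the robot's side. Its round base and post stand behind the housing.
- screw_dish: small steel dish 69 mm wide, 18 mm high; a bystander, to be left alone. Origin under it.
- wick_spool: flat spool 46 mm wide, 12 mm high; a bystander, to be left alone. Origin under it.
- alcohol_bottle: dispenser bottle 64 mm wide, 120 mm high; a bystander, to be left alone. Origin under it.

How it is judged:
On the way, in this order (a step that is already met when the one before it is completed fails the run):
1. the first bite: one notch opened by more than 1.5 mm (x of any of cover_far, cover_near in the frame of housing above 0.0015 m), for 0.1 s.
2. the cover started at both notches, each open by more than 4 mm (x of each of cover_far, cover_near in the frame of housing above 0.004 m), for 0.1 s.
3. both notches open by at least 7 mm (x of each of cover_far, cover_near in the frame of housing above 0.007 m), for 0.2 s.
At the end, for the whole second after the job is handed in: The cover stands at least 7 mm open at both notches, neither more than about 5 mm ahead of the other, and the wedge stands upright at rest in the stand's slot, down to its collar (within 6 mm), released (all of step 3 and angle between the x axis of cover_far and the x axis of housing, either way round below 0.075 rad and horizontal distance between wedge_tip and stand below 0.01 m and z of wedge_tip in the frame of stand below 0.014 m and angle between wedge_tip's own z axis and vertical below 0.12 rad and linear speed of wedge below 0.02 m/s); the robot touches nothing.
It fails at once if the cover goes crooked: one notch more than about 5 mm ahead of the other (angle between the x axis of cover_far and the x axis of housing, either way round above 0.078 rad).
It fails at once if the gripper itself pushes on the housing or its cover (contact force between any of the fingers, the arm and housing above 3 N).
It fails at once if a bystander is moved by more than 3 cm (distance of any of screw_dish, wick_spool, alcohol_bottle from where it was at the start of the episode above 0.03 m).
It also fails if it takes over 67 s, if anything falls off the work surface, if the arm or the gripper's body presses on something with over 40 N, if the wrist force passes 120 N, or if a joint passes its speed limit or range.

## Working session

There is one attempt and no reset: what is moved stays moved. The work goes in short steps, Python scripts to look and compute and a tool call to move; the robot and the scene stay as the last step left them, time stands still between calls to the robot, and variables do not carry over. Pictures are saved under pics/ and viewed, at most 10 in all, crops included, and the job is handed in when it is done.

Besides the shell and the picture viewer there is one more tool, called in YAML: its name, and indented under it one key for each argument. jog_arm: Moves the arm, as the interface text tells. Scaled input: -1 to 1 covers 300 mm each way for a shift and pi/4 rad each way for a turn. Its arguments: {"type":"object","properties":{"deltas":{"type":"array","items":{"type":"object","properties":{"fingers":{"type":"number"},"delta_pos":{"type":"array","items":{"type":"number"}},"yaw":{"type":"number"}}}}},"required":["deltas"]}

```bash
mkdir -p pics; cat > h.py <<'E'
import numpy as np, cv2
from workcell import bot
from scipy.spatial.transform import Rotation as R
def cam(n):
    c=bot.camera(n); c['Rm']=cv2.Rodrigues(np.array(c['rvec'],float))[0]; c['t']=np.array(c['tvec'],float).ravel()
    z=c['range_z']; v,u=np.mgrid[:z.shape[0],:z.shape[1]]
    p=np.stack([(u-c['cx'])/c['fx']*z,(v-c['cy'])/c['fy']*z,z],-1)
    c['w']=(p-c['t'])@c['Rm']; c['w'][z<=0]=np.nan
    return c
def save(n,img): cv2.imwrite('pics/'+n,np.ascontiguousarray(img[...,::-1]))
def proj(c,p):
    q=c['Rm']@np.array(p,float)+c['t']; return np.array([c['fx']*q[0]/q[2]+c['cx'],c['fy']*q[1]/q[2]+c['cy']])
def obs():
    o=bot.get_obs(); print({k:np.round(o[k],4).tolist() for k in ['clock','joint_pos','eef_pos','tool_rot','ft_force','ft_torque','grip_width','grasp_force']}); return o
E
python3 - <<'E'
from h import *
import pickle
obs()
d={}
for n in ['top','side','wrist']:
    c=cam(n); d[n]=c; print(n,c['fx'],'pos',(-c['Rm'].T@c['t']).round(3),'fwd',c['Rm'][2].round(3))
pickle.dump(d,open('c0.pkl','wb'))
save('top0.png',d['top']['image']); save('side0.png',d['side']['image'])
E
```

```text
{'clock': 0.0, 'joint_pos': [1.146, 0.2414, 0.0037, 1.3352, 0.0, 1.5708], 'eef_pos': [0.2058, 0.455, 0.2304], 'tool_rot': [0.2108, 0.9775, -0.001, -0.0002], 'ft_force': [-0.0748, -0.3157, -0.0931], 'ft_torque': [-0.034, -0.0165, -0.0086], 'grip_width': 0.0853, 'grasp_force': 0.0}
top 467.1464860635911 pos [ 0.255 -0.022  1.104] fwd [ 0.201 -0.003 -0.98 ]
side 472.71949087682384 pos [1.009 0.183 0.98 ] fwd [-0.526 -0.198 -0.827]
wrist 370.34525227621157 pos [0.135 0.488 0.373] fwd [ 0.278 -0.129 -0.952]
```

View pics/top0.png

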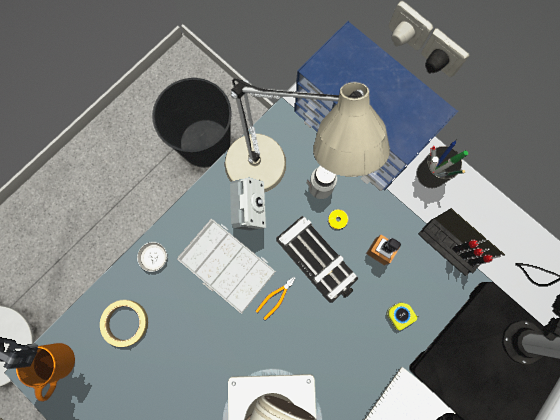

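View pics/side0.png

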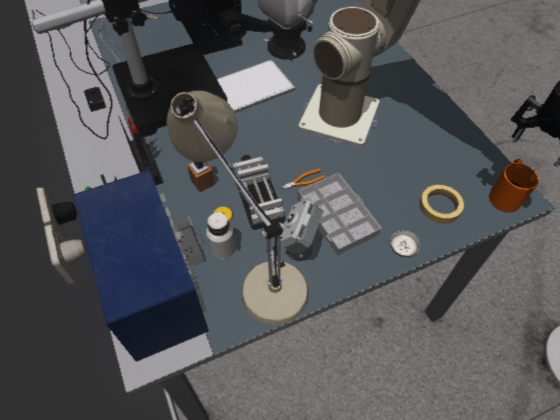

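```bash
python3 - <<'E'
from h import *
import pickle
d=pickle.load(open('c0.pkl','rb')); c=d['top']
a=cv2.resize(c['image'][172:242,215:285],(490,490),interpolation=cv2.INTER_CUBIC)
b=cv2.resize(c['image'][222:272,360:410],(300,300),interpolation=cv2.INTER_CUBIC)
m=np.zeros((490,790,3),np.uint8); m[:,:490]=a; m[:300,490:]=b
save('crop0.png',m)
w=c['w']
for nm,(r0,r1,c0,c1),lo in [('stand',(222,272,360,410),0.03),('house',(172,242,215,285),0.04)]:
    P=w[r0:r1,c0:c1].reshape(-1,3); print(nm, np.histogram(P[:,2],bins=np.arange(0,.36,.02)))
    if nm=='stand':
        for l,h in [(.05,.075),(.12,.165)]:
            Q=P[(P[:,2]>l)&(P[:,2]<h)]
            print(l,len(Q),np.median(Q,0).round(4),Q.min(0).round(4),Q.max(0).round(4),cv2.minAreaRect((Q[:,:2]*1000).astype(np.float32)))
np.set_printoptions(precision=3,suppress=True,linewidth=200)
for v in range(176,240,6): print(v,[tuple((w[v,u]*1000).round(0).astype(int)) if w[v,u,2]==w[v,u,2] else None for u in range(224,280,6)])
E
```

```text
stand (array([1256,   56,   65,  276,   34,   25,   37,  107,    0,    0,    0,
          0,    0,    0,    0,    0,    0]), array([0.  , 0.02, 0.04, 0.06, 0.08, 0.1 , 0.12, 0.14, 0.16, 0.18, 0.2 ,
       0.22, 0.24, 0.26, 0.28, 0.3 , 0.32, 0.34]))
0.05 308 [ 0.3603 -0.2552  0.0639] [ 0.3346 -0.2929  0.0501] [ 0.397  -0.2318  0.0745] ((366.22955322265625, -263.7586975097656), (50.582801818847656, 44.455657958984375), 54.77751541137695)
0.12 144 [ 0.3656 -0.2617  0.147 ] [ 0.3536 -0.2768  0.12  ] [ 0.3803 -0.2508  0.1521] ((366.70867919921875, -263.8169860839844), (24.405696868896484, 18.836645126342773), 54.78932571411133)
house (array([1703,  741,   37,    4,   61,  282,  995,  354,    0,    0,    0,
          0,    0,    0,    0,    0,    0]), array([0.  , 0.02, 0.04, 0.06, 0.08, 0.1 , 0.12, 0.14, 0.16, 0.18, 0.2 ,
       0.22, 0.24, 0.26, 0.28, 0.3 , 0.32, 0.34]))
176 [(np.int64(564), np.int64(101), np.int64(-1)), (np.int64(556), np.int64(84), np.int64(25)), (np.int64(556), np.int64(69), np.int64(22)), (np.int64(555), np.int64(55), np.int64(26)), (np.int64(554), np.int64(40), np.i
[... 4111 characters left out ...]
 np.int64(40), np.int64(74)), (np.int64(427), np.int64(30), np.int64(3)), (np.int64(427), np.int64(16), np.int64(1)), (np.int64(426), np.int64(2), np.int64(1)), (np.int64(426), np.int64(-13), np.int64(1)), (np.int64(425), np.int64(-27), np.int64(3))]
236 [(np.int64(410), np.int64(98), np.int64(36)), (np.int64(409), np.int64(84), np.int64(38)), (np.int64(414), np.int64(73), np.int64(3)), (np.int64(414), np.int64(59), np.int64(0)), (np.int64(414), np.int64(45), np.int64(-1)), (np.int64(413), np.int64(30), np.int64(3)), (np.int64(413), np.int64(16), np.int64(0)), (np.int64(412), np.int64(2), np.int64(2)), (np.int64(411), np.int64(-12), np.int64(3)), (np.int64(409), np.int64(-27), np.int64(13))]
```

View pics/crop0.png

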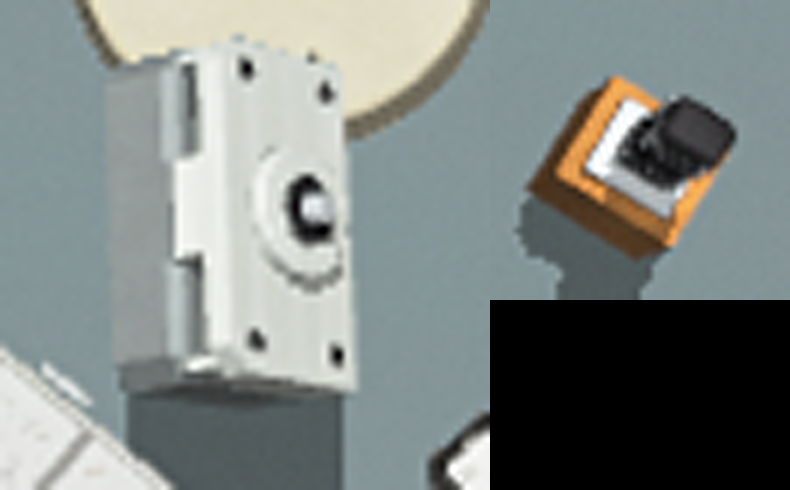

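```bash
cat > fit.py <<'E'
from h import *
import pickle
from scipy.optimize import least_squares
d=pickle.load(open('c0.pkl','rb'))
c35,s35=np.cos(np.radians(35)),np.sin(np.radians(35))
def frame(yaw):
    Rz=R.from_euler('z',yaw).as_matrix()
    return Rz@np.array([[0,1,0],[-c35,0,s35],[s35,0,c35]]).T  # columns x,y,z
ctr=np.array([-.003,0,-.031]); hs=np.array([.023,.052,.031])
def sdf(p):
    q=np.abs(p-ctr)-hs
    return np.linalg.norm(np.maximum(q,0),axis=1)+np.minimum(q.max(1),0)
def pts(n):
    P=d[n]['w'].reshape(-1,3); P=P[~np.isnan(P[:,0])]
    k=(P[:,2]>.085)&(P[:,2]<.16)&(P[:,0]>.38)&(P[:,0]<.55)&(P[:,1]>-.02)&(P[:,1]<.11)
    return P[k]
for names in (['top'],['side'],['top','side']):
    P=np.vstack([pts(n) for n in names])
    f=lambda p: sdf((P-np.array([p[0],p[1],.136+p[3]]))@frame(p[2]))
    r=least_squares(f,[.466,.05,0,0],loss='soft_l1',f_scale=.002,diff_step=1e-4)
    L=(P-np.array([r.x[0],r.x[1],.136+r.x[3]]))@frame(r.x[2]); k=abs(sdf((P-np.array([r.x[0],r.x[1],.136+r.x[3]]))@frame(r.x[2])))<.003
    print(names,len(P),k.mean(),r.x.round(4),np.percentile(L[k],[0.5,99.5],axis=0).round(4).tolist())
E
python3 fit.py
```

```text
['top'] 1690 0.26094674556213016 [ 0.4914  0.0409 -0.0115  0.0007] [[-0.0289, -0.0344, -0.0645], [0.0226, 0.0548, 0.0028]]
['side'] 1487 0.27639542703429726 [0.4921 0.0457 0.0315 0.0023] [[-0.0288, -0.0528, -0.0593], [0.0229, 0.0546, 0.0029]]
['top', 'side'] 3177 0.25999370475291156 [0.4917 0.0437 0.0264 0.0016] [[-0.0288, -0.052, -0.0621], [0.0228, 0.0549, 0.0028]]
```

```bash
sed -i 's/\[s35,0,c35\]\]).T/[s35,0,c35]])/' fit.py; python3 fit.py
```

```text
['top'] 1690 0.8076923076923077 [0.4683 0.0525 0.0156 0.0011] [[-0.0272, -0.0527, -0.0619], [0.0227, 0.051, 0.0028]]
['side'] 1487 0.8217888365837256 [ 0.4673  0.054   0.0126 -0.0008] [[-0.0269, -0.0502, -0.0584], [0.0221, 0.0539, 0.0029]]
['top', 'side'] 3177 0.7928863707900535 [0.4675 0.0528 0.0166 0.0005] [[-0.0276, -0.0518, -0.0612], [0.0226, 0.0534, 0.0029]]
```

jog_arm:
  deltas:
    - {"delta_pos":[-0.738,-0.981,0],"yaw":0.12,"fingers":1}
    - {"delta_pos":[-0.738,-0.981,0],"yaw":0.12,"fingers":1}
    - {"delta_pos":[-0.738,-0.981,0],"yaw":0.12,"fingers":1}
    - {"delta_pos":[-0.738,-0.981,0],"yaw":0.12,"fingers":1}
    - {"delta_pos":[-0.738,-0.981,0],"yaw":0.12,"fingers":1}
    - {"delta_pos":[-0.738,-0.981,0],"yaw":0.12,"fingers":1}
    - {"delta_pos":[-0.738,-0.981,0],"yaw":0.12,"fingers":1}
    - {"delta_pos":[-0.738,-0.981,0],"yaw":0.12,"fingers":1}
    - {"delta_pos":[-0.738,-0.981,0],"yaw":0.12,"fingers":1}
    - {"delta_pos":[-0.738,-0.981,0],"yaw":0.12,"fingers":1}

```text
clock: 1.15
eef_pos: [0.2865, 0.0961, 0.2313]
tool_rot: [0.257, 0.966, 0.0, -0.0]
ft_force: [0.7, 0.3, -0.1]
grip_width: 0.0854
grasp_force: 0.0
```

```bash
cat >> h.py <<'E'
def togo(target, yang=None, cmd=None):
    """print delta in units from current measured tool pose to a world target (m), tool-y world angle yang (deg)"""
    o=bot.get_obs(); Rm=R.from_quat(o['tool_rot']).as_matrix(); p=np.array(o['eef_pos'])
    d=Rm.T@(np.array(target)-p)/.3; a=np.degrees(np.arctan2(Rm[1,1],Rm[0,1]))
    y=None if yang is None else round(-((yang-a+180)%360-180)/45,4)
    print('delta',d.round(4).tolist(),'yaw',y,'yang now',a.round(2),'tilt z',Rm[:,2].round(4))
E
python3 - <<'E'
from h import *
obs(); togo([.3665,-.2638,.19],54.8)
E
```

```text
{'clock': 1.15, 'joint_pos': [0.3233, -0.1598, -0.4162, 1.3143, 0.0005, 0.8439], 'eef_pos': [0.2865, 0.0961, 0.2313], 'tool_rot': [0.2574, 0.9663, 0.0002, -0.0001], 'ft_force': [0.7429, 0.2875, -0.1381], 'ft_torque': [0.0473, 0.0137, 0.0135], 'grip_width': 0.0854, 'grasp_force': 0.0}
delta [-0.8283, -0.9082, 0.137] yaw 0.1193 yang now 60.17 tilt z [-1.e-04  5.e-04 -1.e+00]
```

jog_arm:
  deltas:
    - {"delta_pos":[-0.828,-0.908,0.137],"yaw":0.119,"fingers":1}
    - {"delta_pos":[-0.828,-0.908,0.137],"yaw":0.119,"fingers":1}
    - {"delta_pos":[-0.828,-0.908,0.137],"yaw":0.119,"fingers":1}
    - {"delta_pos":[-0.828,-0.908,0.137],"yaw":0.119,"fingers":1}
    - {"delta_pos":[-0.828,-0.908,0.137],"yaw":0.119,"fingers":1}
    - {"delta_pos":[-0.828,-0.908,0.137],"yaw":0.119,"fingers":1}
    - {"delta_pos":[-0.828,-0.908,0.137],"yaw":0.119,"fingers":1}
    - {"delta_pos":[-0.828,-0.908,0.137],"yaw":0.119,"fingers":1}
    - {"delta_pos":[-0.828,-0.908,0.137],"yaw":0.119,"fingers":1}
    - {"delta_pos":[-0.828,-0.908,0.137],"yaw":0.119,"fingers":1}

```text
clock: 2.15
eef_pos: [0.3675, -0.2622, 0.1895]
tool_rot: [0.301, 0.954, 0.001, -0.001]
ft_force: [-0.2, 0.7, 0.3]
grip_width: 0.0855
grasp_force: 0.0
```

```bash
python3 - <<'E'
from h import *
o=obs(); togo([.3665,-.2638,.087],54.8)
c=cam('wrist'); save('wrist1.png',c['image'])
P=c['w'].reshape(-1,3); k=(abs(P[:,0]-.3665)<.05)&(abs(P[:,1]+.2638)<.05)
P=P[k]; 
for l,h in [(.055,.066),(.135,.16)]:
    Q=P[(P[:,2]>l)&(P[:,2]<h)]
    if len(Q)>5: print(l,len(Q),np.median(Q,0).round(4),cv2.minAreaRect((Q[:,:2]*1000).astype(np.float32)))
E
```

```text
{'clock': 2.15, 'joint_pos': [-0.6201, 0.1711, -0.1945, 1.2075, 0.0006, -0.0093], 'eef_pos': [0.3675, -0.2622, 0.1895], 'tool_rot': [0.3007, 0.9537, 0.0007, -0.001], 'ft_force': [-0.209, 0.6598, 0.3033], 'ft_torque': [-0.0279, -0.0146, -0.0415], 'grip_width': 0.0855, 'grasp_force': 0.0}
delta [-0.0011, -0.0066, 0.3415] yaw 0.0045 yang now 55.0 tilt z [-0.0015  0.0018 -1.    ]
0.055 1623 [ 0.3582 -0.2567  0.0618] ((366.3299255371094, -264.6302490234375), (50.0524787902832, 44.38936996459961), 55.13249969482422)
0.135 1528 [ 0.3645 -0.2632  0.147 ] ((366.0242614746094, -264.32666015625), (24.052045822143555, 17.423641204833984), 55.246334075927734)
```

View pics/wrist1.png

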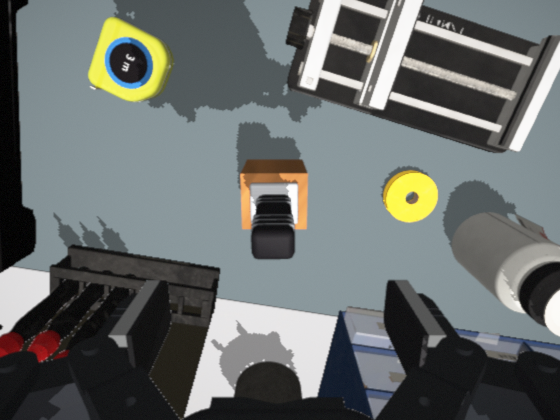

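jog_arm:
  deltas:
    - {"delta_pos":[0,-0.006,0.2],"yaw":0,"fingers":1}
    - {"delta_pos":[0,-0.006,0.341],"yaw":0,"fingers":1}
    - {"delta_pos":[0,-0.006,0.341],"yaw":0,"fingers":1}
    - {"delta_pos":[0,-0.006,0.341],"yaw":0,"fingers":0}
    - {"delta_pos":[0,-0.006,0.341],"yaw":0,"fingers":0}
    - {"delta_pos":[0,-0.006,0.341],"yaw":0,"fingers":0}
    - {"delta_pos":[0,-0.006,0.341],"yaw":0,"fingers":0}
    - {"delta_pos":[0,-0.006,0.341],"yaw":0,"fingers":0}
    - {"delta_pos":[0,-0.006,0.341],"yaw":0,"fingers":0}
    - {"delta_pos":[0,-0.006,0.341],"yaw":0,"fingers":0}

```text
clock: 3.2
eef_pos: [0.3673, -0.2658, 0.0898]
tool_rot: [0.302, 0.953, -0.0, 0.002]
ft_force: [-0.1, 1.2, 6.9]
grip_width: 0.0238
grasp_force: 58.3
```

```bash
python3 - <<'E'
from h import *
o=obs(); togo([.3663,-.2642,.087],55.1)
E
```

```text
{'clock': 3.2, 'joint_pos': [-0.6268, 0.2655, -0.358, 0.9436, 0.0005, -0.0142], 'eef_pos': [0.3673, -0.2658, 0.0898], 'tool_rot': [0.3015, 0.9535, -0.0004, 0.0019], 'ft_force': [-0.0885, 1.2358, 6.9213], 'ft_torque': [0.232, 0.0671, -0.0139], 'grip_width': 0.0238, 'grasp_force': 58.3272}
delta [0.0059, 0.0025, 0.0093] yaw -0.0045 yang now 54.9 tilt z [ 0.0033 -0.0018 -1.    ]
```

jog_arm:
  deltas:
    - {"delta_pos":[0,0,-0.07],"yaw":0,"fingers":0}
    - {"delta_pos":[0,0,-0.123],"yaw":0,"fingers":0}
    - {"delta_pos":[0.012,0,-0.123],"yaw":0,"fingers":0}
    - {"delta_pos":[0.04,0,-0.123],"yaw":0,"fingers":0}
    - {"delta_pos":[0.068,0,-0.123],"yaw":0,"fingers":0}
    - {"delta_pos":[0.096,0,-0.118],"yaw":0,"fingers":0}
    - {"delta_pos":[0.124,0,-0.111],"yaw":0,"fingers":0}
    - {"delta_pos":[0.15,0,-0.1],"yaw":0,"fingers":0}
    - {"delta_pos":[0.175,0,-0.087],"yaw":0,"fingers":0}
    - {"delta_pos":[0.175,0,-0.087],"yaw":0,"fingers":0}

```text
clock: 4.2
eef_pos: [0.3244, -0.2359, 0.1148]
tool_rot: [0.302, 0.953, -0.001, 0.003]
ft_force: [2.4, -1.7, 3.7]
grip_width: 0.0231
grasp_force: 59.3
```

```bash
python3 - <<'E'
from h import *
o=obs(); togo([.3663,-.2642,.087],55.1)
c=cam('wrist'); save('wrist2.png',c['image'])
E
```

```text
{'clock': 4.2, 'joint_pos': [-0.6287, 0.1386, -0.4466, 0.9799, 0.0001, -0.0161], 'eef_pos': [0.3244, -0.2359, 0.1148], 'tool_rot': [0.3015, 0.9535, -0.0009, 0.0027], 'ft_force': [2.3653, -1.7093, 3.6556], 'ft_torque': [-0.7824, -1.047, -0.0142], 'grip_width': 0.0231, 'grasp_force': 59.3365}
delta [-0.1679, 0.003, 0.0938] yaw -0.0044 yang now 54.9 tilt z [ 0.0046 -0.0033 -1.    ]
```

View pics/wrist2.png

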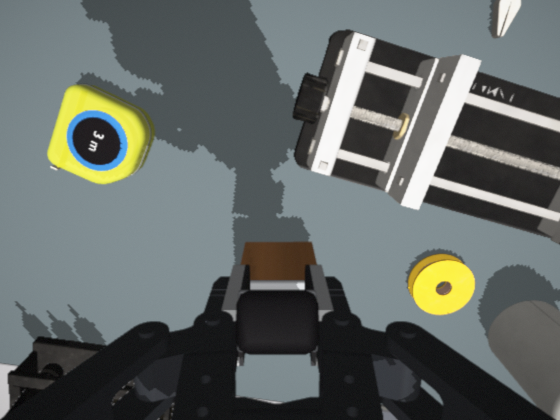

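```bash
cat >> h.py <<'E'
def tilt(c=None,roi=(285,360,235,320)):
    """tilt of the gripped handle seen by the wrist cam, in the tool x/z plane"""
    c=c or cam('wrist'); o=bot.get_obs(); Rm=R.from_quat(o['tool_rot']).as_matrix(); p=np.array(o['eef_pos'])
    r=roi; P=((c['w'][r[0]:r[1],r[2]:r[3]].reshape(-1,3)-p)@Rm)*1000
    P=P[~np.isnan(P[:,0])]; P[:,2]=-P[:,2]  # x tool, y tool, up from TCP
    P=P[(abs(P[:,1])<9)&(abs(P[:,0])<60)&(P[:,2]>15)&(P[:,2]<75)]
    H,_,_=np.histogram2d(P[:,0],P[:,2],bins=[np.arange(-30,61,3),np.arange(15,76,3)])
    return P,H
E
python3 - <<'E'
from h import *
P,H=tilt()
P=P[np.lexsort((P[:,2],))]
# profile up-height vs x
for x in np.arange(-30,60,3):
    q=P[(P[:,0]>=x)&(P[:,0]<x+3)]
    if len(q): print(x+1.5,len(q),np.percentile(q[:,2],[10,50,90]).round(1))
E
```

```text
7.5 101 [54.8 55.5 55.9]
10.5 530 [55.9 56.5 57.1]
13.5 811 [54.7 55.8 56.8]
16.5 852 [52.9 54.1 55.3]
19.5 880 [50.7 52.2 53.4]
22.5 964 [47.2 49.6 51.5]
```

```bash
python3 - <<'E'
from h import *
P,H=tilt(roi=(270,419,225,335))
for x in np.arange(-30,60,2):
    q=P[(P[:,0]>=x)&(P[:,0]<x+2)]
    if len(q): print(x+1,len(q),np.percentile(q[:,2],[5,50,95]).round(1))
E
```

```text
7 31 [54.5 54.9 55.2]
9 548 [55.7 73.4 74.9]
11 495 [55.6 56.6 74.2]
13 495 [54.8 56.  57. ]
15 576 [53.5 55.  56.4]
17 561 [52.4 53.8 55.1]
19 620 [39.  52.4 53.8]
21 576 [49.6 51.2 52.6]
23 653 [46.2 49.1 51. ]
25 1 [50. 50. 50.]
```

jog_arm:
  deltas:
    - {"delta_pos":[0.011,0,0.006],"yaw":0,"fingers":0}
    - {"delta_pos":[0.022,0,0.013],"yaw":0,"fingers":0}
    - {"delta_pos":[0.022,0,0.013],"yaw":0,"fingers":0}
    - {"delta_pos":[0.022,0,-0.08],"yaw":0,"fingers":0}
    - {"delta_pos":[0.022,0,-0.2],"yaw":0,"fingers":0}
    - {"delta_pos":[0.022,0,-0.4],"yaw":0,"fingers":0}
    - {"delta_pos":[0.022,0,-0.4],"yaw":0,"fingers":0}
    - {"delta_pos":[0.022,0,-0.4],"yaw":0,"fingers":0}

```text
clock: 5.15
eef_pos: [0.3171, -0.2307, 0.2341]
tool_rot: [0.301, 0.953, 0.0, -0.001]
ft_force: [0.6, 0.4, -2.4]
grip_width: 0.0234
grasp_force: 59.4
```

```bash
python3 - <<'E'
from h import *
obs()
P,H=tilt(roi=(270,419,225,335))
for x in np.arange(5,30,2):
    q=P[(P[:,0]>=x)&(P[:,0]<x+2)]
    if len(q): print(x+1,len(q),np.percentile(q[:,2],[5,50,95]).round(1))
q=P[(P[:,0]>13)&(P[:,0]<23)&(P[:,2]>44)&(P[:,2]<60)]; print('fit',np.degrees(np.arctan(np.polyfit(q[:,0],q[:,2],1)[0])))
for n in ['top','side']:
    c=cam(n); print(n,proj(c,bot.get_obs()['eef_pos']).round(0)); 
    u,v=proj(c,bot.get_obs()['eef_pos']).astype(int)
    if n=='side': save('side2.png',cv2.resize(c['image'][v-60:v+60,u-75:u+75],(750,600),interpolation=cv2.INTER_CUBIC))
    W=c['w'].reshape(-1,3); import pickle; pickle.dump(c,open(n+'2.pkl','wb'))
E
```

```text
{'clock': 5.15, 'joint_pos': [-0.6289, 0.0261, -0.2391, 1.3071, -0.0001, -0.0163], 'eef_pos': [0.3171, -0.2307, 0.2341], 'tool_rot': [0.3015, 0.9535, 0.0002, -0.0007], 'ft_force': [0.5753, 0.3757, -2.3962], 'ft_torque': [0.0358, -0.0069, -0.048], 'grip_width': 0.0234, 'grasp_force': 59.4147}
6 5 [50.2 50.6 50.8]
8 81 [55.2 74.6 74.9]
10 176 [55.4 56.3 74.7]
12 368 [56.1 57.1 58. ]
14 467 [55.6 56.7 57.7]
16 599 [54.3 55.8 57.2]
18 602 [52.7 54.2 55.8]
20 571 [51.3 52.8 54.3]
22 597 [49.5 51.3 52.8]
24 684 [45.8 48.9 51. ]
26 2 [49.2 49.3 49.4]
fit -34.96891696034082
top [389. 266.]
side [213. 107.]
```

View pics/side2.png

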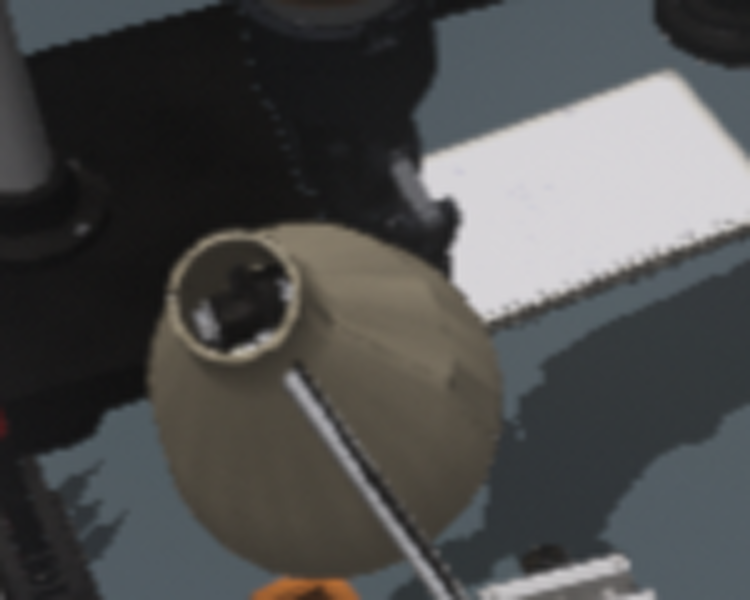

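```bash
python3 - <<'E'
from h import *
import pickle
o=bot.get_obs(); Rm=R.from_quat(o['tool_rot']).as_matrix(); p=np.array(o['eef_pos'])
for n in ['top']:
    c=pickle.load(open(n+'2.pkl','rb'))
    P=((c['w'].reshape(-1,3)-p)@Rm)*1000; P[:,2]*=-1
    k=(P[:,0]>-110)&(P[:,0]<10)&(abs(P[:,1])<25)&(P[:,2]>-95)&(P[:,2]<30)
    Q=P[k]; Q=Q[np.argsort(Q[:,0])]
    for q in Q[::max(1,len(Q)//60)]: print(q.round(0).astype(int).tolist(),end=' ')
    u,v=proj(c,p).astype(int); print(len(Q),u,v)
    save('top2c.png',cv2.resize(c['image'][v-40:v+40,u-40:u+40],(560,560),interpolation=cv2.INTER_CUBIC))
E
```

```text
[6, 22, 17] [6, 23, 12] [6, 24, 27] [6, 21, 11] [6, 20, 16] [7, 18, 14] [9, 19, 10] [9, 14, 20] [10, 12, 18] [10, 17, 29] [10, 17, 24] [10, 13, 14] [10, 16, 17] [10, 14, 28] [10, 16, 13] [10, 14, 10] 16 388 265
```

View pics/top2c.png

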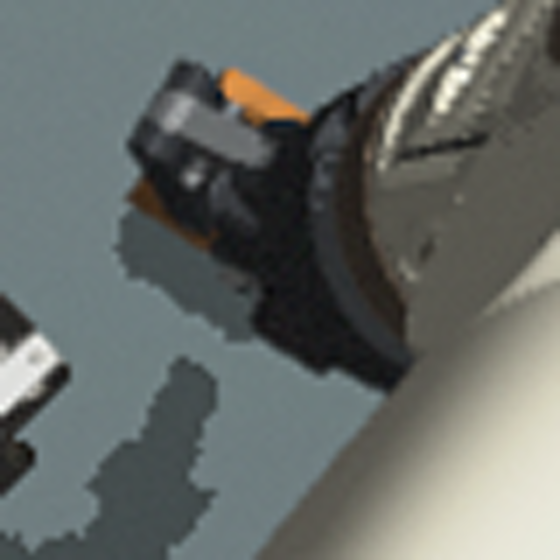

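```bash
python3 - <<'E'
from h import *
togo([.33,.06,.25],9.9)
E
```

```text
delta [0.5169, 0.8174, -0.0588] yaw 1.0001 yang now 54.9 tilt z [-0.0053  0.0038 -1.    ]
```

jog_arm:
  deltas:
    - {"delta_pos":[0.517,0.817,-0.055],"yaw":1.0,"fingers":0}
    - {"delta_pos":[0.517,0.817,-0.055],"yaw":1.0,"fingers":0}
    - {"delta_pos":[0.517,0.817,-0.055],"yaw":1.0,"fingers":0}
    - {"delta_pos":[0.517,0.817,-0.055],"yaw":1.0,"fingers":0}
    - {"delta_pos":[0.517,0.817,-0.055],"yaw":1.0,"fingers":0}
    - {"delta_pos":[0.517,0.817,-0.055],"yaw":1.0,"fingers":0}
    - {"delta_pos":[0.517,0.817,-0.055],"yaw":1.0,"fingers":0}
    - {"delta_pos":[0.517,0.817,-0.055],"yaw":1.0,"fingers":0}

```text
clock: 6.1
eef_pos: [0.3299, 0.0616, 0.2485]
tool_rot: [0.642, 0.767, -0.001, -0.002]
ft_force: [-0.0, 0.1, -2.7]
grip_width: 0.0236
grasp_force: 59.6
```

```bash
python3 - <<'E'
from h import *
obs();togo([.4377,.125,.2356],0.9)
E
```

```text
{'clock': 6.1, 'joint_pos': [0.1833, -0.0934, -0.3157, 1.3533, 0.0014, 1.5778], 'eef_pos': [0.3299, 0.0616, 0.2485], 'tool_rot': [0.6421, 0.7666, -0.0014, -0.0021], 'ft_force': [-0.0431, 0.0824, -2.6988], 'ft_torque': [-0.0097, -0.0851, 0.0249], 'grip_width': 0.0236, 'grasp_force': 59.613}
delta [0.145, 0.3911, 0.0413] yaw 0.2045 yang now 10.1 tilt z [-5.e-03  5.e-04 -1.e+00]
```

jog_arm:
  deltas:
    - {"delta_pos":[0.145,0.2,0.04],"yaw":0.2,"fingers":0}
    - {"delta_pos":[0.145,0.39,0.04],"yaw":0.204,"fingers":0}
    - {"delta_pos":[0.145,0.39,0.04],"yaw":0.204,"fingers":0}
    - {"delta_pos":[0.145,0.39,0.04],"yaw":0.204,"fingers":0}
    - {"delta_pos":[0.145,0.39,0.04],"yaw":0.204,"fingers":0}

```text
clock: 6.6
eef_pos: [0.4378, 0.1213, 0.2357]
tool_rot: [0.702, 0.712, -0.003, -0.002]
ft_force: [-0.0, -0.2, -1.5]
grip_width: 0.0233
grasp_force: 59.8
```

```bash
python3 - <<'E'
from h import *
import pickle
o=obs(); Rm=R.from_quat(o['tool_rot']).as_matrix(); p=np.array(o['eef_pos'])
togo([.4377,.125,.2256],0.9)
d={}
for n in ['side','top','wrist']:
    c=cam(n); d[n]=c
    P=((c['w'].reshape(-1,3)-p)@Rm)*1000; P[:,2]*=-1
    k=(P[:,0]>-80)&(P[:,0]<10)&(abs(P[:,1])<22)&(P[:,2]>-75)&(P[:,2]<5)
    Q=P[k]; Q=Q[np.argsort(Q[:,2])]
    print(n,len(Q))
    for q in Q[::max(1,len(Q)//40)]: print(q.round(0).astype(int).tolist(),end=' ')
pickle.dump(d,open('c3.pkl','wb'))
c=d['side']; u,v=proj(c,p).astype(int); print(u,v)
a=cv2.resize(c['image'][v-30:v+70,u-50:u+50],(400,400),interpolation=cv2.INTER_CUBIC)
c=d['top']; u,v=proj(c,p).astype(int); b=cv2.resize(c['image'][v-50:v+50,u-50:u+50],(400,400),interpolation=cv2.INTER_CUBIC)
save('h3.png',np.hstack([a,b]))
E
```

```text
{'clock': 6.6, 'joint_pos': [0.2703, 0.1538, -0.0923, 1.3317, -0.0, 1.8281], 'eef_pos': [0.4378, 0.1213, 0.2357], 'tool_rot': [0.7025, 0.7117, -0.0031, -0.0017], 'ft_force': [-0.0353, -0.1719, -1.5277], 'ft_torque': [0.0106, 0.0526, 0.0071], 'grip_width': 0.0233, 'grasp_force': 59.7615}
delta [0.0124, 0.0001, 0.0336] yaw -0.0033 yang now 0.75 tilt z [-0.0068 -0.0019 -1.    ]
side 278
[-57, 0, -63] [-55, 0, -58] [-51, 10, -53] [-52, -9, -51] [-52, 0, -49] [-50, -8, -46] [-48, 0, -41] [-37, 9, -39] [-48, -5, -37] [-43, 11, -35] [-46, 11, -32] [-36, 10, -29] [-36, 9, -27] [-39, 9, -24] [-16, 8, -21] [-16, 4, -20] [-20, 17, -19] [-22, 19, -18] [-22, 12, -16] [-33, 18, -14] [-27, 19, -13] [-33, 18, -11] [-25, 12, -10] [-30, 15, -9] [-35, 20, -9] [-35, 7, -8] [-36, -10, -7] [-34, -11, -7] [-41, -5, -6] [-33, -13, -6] [-31, -8, -6] [-35, 1, -5] [-33, -2, -5] [-27, 12, -5] [-40, 12, -4] [-20, 15, -4] [-36, 6, -4] [-37, -12, -4] [-31, 7, -3] [-25, 13, -2] [-37, 0, -2] [-28, -3, -1] [-28, 3, 0] [-26, 4, 1] [5, 21, 3] [-26, -8, 4] [-12, 14, 5] top 295
[-59, 1, -64] [-58, 2, -58] [-58, -1, -54] 
[... 470 characters left out ...]
3, -1] [-37, 1, -1] [-39, -1, 0] [-33, 1, 0] [-42, -12, 1] [-29, 4, 2] [-28, 10, 3] [-18, -11, 5] wrist 796
[-38, -1, -6] [-38, -5, -5] [-37, -5, -4] [-37, 12, -4] [-37, -8, -4] [-37, 9, -4] [-38, 6, -4] [-39, -13, -4] [-38, 6, -4] [-38, -12, -4] [-39, -3, -4] [-38, -3, -3] [-40, -4, -3] [-37, 8, -3] [-38, 4, -3] [-40, -11, -3] [-39, 12, -3] [-42, 13, -3] [-40, -7, -3] [-39, 8, -3] [-40, 5, -3] [-38, -6, -3] [-40, 15, -3] [-40, -5, -3] [-41, -12, -3] [-42, -14, -2] [-37, 9, -2] [-41, -10, -2] [-38, 14, -2] [-41, -13, -2] [-39, -13, -2] [-39, -4, -2] [-40, 2, -2] [-41, -15, -2] [-37, -6, -2] [-41, 11, -2] [-38, 3, -2] [-39, -4, -2] [-40, -10, -2] [-39, 9, -1] [-38, 12, -1] [4, -12, 2] 348 190
```

View pics/h3.png

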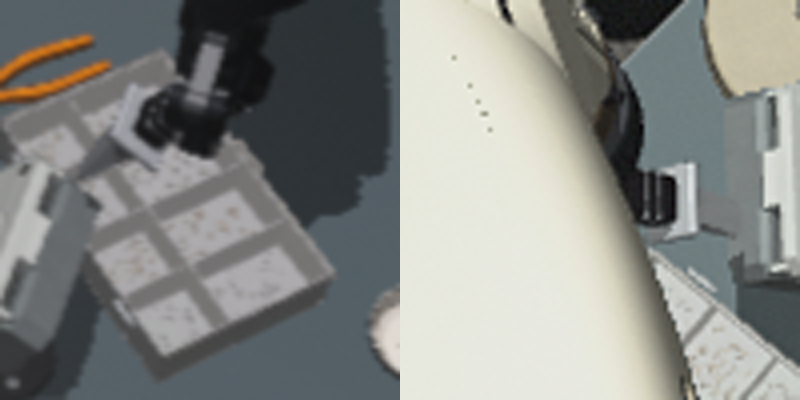

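```bash
cat > wf.py <<'E'
from h import *
from scipy.optimize import least_squares
def box(p,c,h):
    q=np.abs(p-c)-h; return np.linalg.norm(np.maximum(q,0),axis=1)+np.minimum(q.max(1),0)
fa=np.arctan(.28)
def wsdf(p):
    x,y,z=p.T
    bl=np.max([-8-x,(x+6-.28*z)*np.cos(fa),x-8,abs(y)-9,-z,z-54],0)
    return np.min([bl,box(p,[0,0,57],[16,18,3]),box(p,[0,0,100],[9,12,40])],0)
def wedgefit(d,zmin=-90,x0=(34.,-60,0,-62)):
    o=bot.get_obs(); Rm=R.from_quat(o['tool_rot']).as_matrix(); p=np.array(o['eef_pos']); A=[]
    for n,c in d.items():
        P=((c['w'].reshape(-1,3)-p)@Rm)*1000; P[:,2]*=-1; P=P[~np.isnan(P[:,0])]
        k=(P[:,0]>-80)&(P[:,0]<-8)&(abs(P[:,1])<22)&(P[:,2]>zmin)&(P[:,2]<-1)
        if n=='wrist': k=((P[:,0]>-80)&(P[:,0]<-8)&(abs(P[:,1])<22)&(P[:,2]>zmin)&(P[:,2]<-1))|((P[:,0]>9)&(P[:,0]<26)&(abs(P[:,1])<9)&(P[:,2]>44)&(P[:,2]<59))
        Q=P[k]; A.append(Q[::max(1,len(Q)//300)])
    P=np.vstack(A)
    def tr(q):
        t=np.radians(q[0]); r=P-np.array([q[1],q[2],q[3]])
        # wedge z axis = (sin,0,cos); wedge x axis = -(tool x)ish = (-cos,0,sin)
        return np.stack([-r[:,0]*np.cos(t)+r[:,2]*np.sin(t),-r[:,1],r[:,0]*np.sin(t)+r[:,2]*np.cos(t)],1)
    r=least_squares(lambda q:wsdf(tr(q)),x0,loss='soft_l1',f_scale=1.,diff_step=1e-3)
    e=abs(wsdf(tr(r.x))); print('wedge tilt,tipx,tipy,tipup (tool,mm):',r.x.round(1),'n',len(P),'med',np.median(e).round(2),[ (len(a)) for a in A])
    ca=[]
    return r.x
E
python3 - <<'E'
from wf import *
import pickle
d=pickle.load(open('c3.pkl','rb'))
for s in (['side','top','wrist'],['side','wrist'],['top','wrist'],['top','side']): wedgefit({k:d[k] for k in s})
E
```

```text
wedge tilt,tipx,tipy,tipup (tool,mm): [ 37.3 -64.    0.4 -60.8] n 847 med 0.6 [257, 273, 317]
wedge tilt,tipx,tipy,tipup (tool,mm): [ 36.1 -61.8   0.2 -62.4] n 574 med 0.54 [257, 317]
wedge tilt,tipx,tipy,tipup (tool,mm): [ 37.4 -64.3   0.7 -60.4] n 590 med 0.49 [273, 317]
wedge tilt,tipx,tipy,tipup (tool,mm): [ 38.  -64.4   0.4 -60.6] n 530 med 0.71 [273, 257]
```

```bash
cat >> wf.py <<'E'
c35,s35=np.cos(np.radians(35)),np.sin(np.radians(35))
HO=np.array([.4677,.053,.136]); HR=R.from_euler('z',.016).as_matrix()@np.array([[0,1,0],[-c35,0,s35],[s35,0,c35]])
TIP=np.array([-63.5,.4,61.3])/1000   # tip in tool frame
def tipnow(show=True):
    o=bot.get_obs(); Rm=R.from_quat(o['tool_rot']).as_matrix(); p=np.array(o['eef_pos'])
    t=HR.T@(p+Rm@TIP-HO)*1000; print('clock',o['clock'],'tip in housing mm',t.round(1),'F in housing',(HR.T@o['ft_force']).round(1),'T',np.round(o['ft_torque'],2)); return t
def tipgo(h):
    t=tipnow(); o=bot.get_obs(); Rm=R.from_quat(o['tool_rot']).as_matrix()
    Rm=np.array([[np.sin(-np.arctan2(Rm[1,1],Rm[0,1])),np.cos(np.arctan2(Rm[1,1],Rm[0,1])),0],[np.cos(np.arctan2(Rm[1,1],Rm[0,1])),np.sin(np.arctan2(Rm[1,1],Rm[0,1])),0],[0,0,-1]])
    print('delta',(Rm.T@HR@(np.array(h)-t)/300).round(4).tolist())
E
python3 - <<'E'
from wf import *
obs(); tipgo([8,-30,10]); tipgo([8,-30,-24])
print((HR.T@(np.array([.4378,.1213,.2357])-HO)).round(4))
E
```

```text
{'clock': 6.75, 'joint_pos': [0.2696, 0.1495, -0.0923, 1.3318, -0.0, 1.8281], 'eef_pos': [0.4379, 0.121, 0.2376], 'tool_rot': [0.7028, 0.7114, -0.0012, -0.0007], 'ft_force': [0.5746, -0.0993, -1.5437], 'ft_torque': [-0.0156, 0.0133, -0.0271], 'grip_width': 0.0236, 'grasp_force': 59.7612}
clock 6.75 tip in housing mm [ 19.2 -28.8  35.9] F in housing [-0.8  0.6 -1.3] T [-0.02  0.01 -0.03]
delta [-0.019, -0.0041, 0.092]
clock 6.75 tip in housing mm [ 19.2 -28.8  35.9] F in housing [-0.8  0.6 -1.3] T [-0.02  0.01 -0.03]
delta [-0.084, -0.0038, 0.1848]
[ 0.0009 -0.0288  0.1211]
```

jog_arm:
  deltas:
    - {"delta_pos":[-0.01,-0.004,0.05],"yaw":0,"fingers":0}
    - {"delta_pos":[-0.019,-0.004,0.092],"yaw":0,"fingers":0}
    - {"delta_pos":[-0.019,-0.004,0.092],"yaw":0,"fingers":0}
    - {"delta_pos":[-0.038,-0.004,0.12],"yaw":0,"fingers":0}
    - {"delta_pos":[-0.048,-0.004,0.133],"yaw":0,"fingers":0}
    - {"delta_pos":[-0.057,-0.004,0.147],"yaw":0,"fingers":0}
    - {"delta_pos":[-0.057,-0.004,0.147],"yaw":0,"fingers":0}

```text
clock: 7.45
eef_pos: [0.4383, 0.1045, 0.1941]
tool_rot: [0.703, 0.711, 0.0, -0.0]
ft_force: [-0.9, 1.5, -3.2]
grip_width: 0.0232
grasp_force: 59.6
```

```bash
python3 - <<'E'
from wf import *
obs(); tipgo([8,-30,-25])
d={n:cam(n) for n in ['side','top','wrist']}
wedgefit(d,zmin=-45); wedgefit({k:d[k] for k in ['side','wrist']},zmin=-45)
import pickle; pickle.dump(d,open('c4.pkl','wb'))
E
```

```text
{'clock': 7.45, 'joint_pos': [0.2334, 0.1646, -0.1899, 1.2165, 0.0009, 1.7919], 'eef_pos': [0.4383, 0.1045, 0.1941], 'tool_rot': [0.7027, 0.7114, 0.0002, -0.0004], 'ft_force': [-0.8674, 1.5334, -3.1907], 'ft_torque': [0.3813, 0.0139, -0.0007], 'grip_width': 0.0232, 'grasp_force': 59.628}
clock 7.45 tip in housing mm [  7.6 -28.4  -9.3] F in housing [-3.1 -0.8 -1.7] T [ 0.38  0.01 -0.  ]
delta [-0.0313, -0.0053, 0.0421]
wedge tilt,tipx,tipy,tipup (tool,mm): [ 37.3 -64.3   0.5 -59.9] n 702 med 0.58 [197, 185, 320]
wedge tilt,tipx,tipy,tipup (tool,mm): [ 36.2 -62.5   0.3 -61.3] n 517 med 0.53 [197, 320]
```

jog_arm:
  deltas:
    - {"delta_pos":[-0.01,-0.004,0.014],"yaw":0,"fingers":0}
    - {"delta_pos":[-0.02,-0.005,0.028],"yaw":0,"fingers":0}
    - {"delta_pos":[-0.03,-0.005,0.042],"yaw":0,"fingers":0}
    - {"delta_pos":[-0.034,-0.005,0.048],"yaw":0,"fingers":0}
    - {"delta_pos":[-0.034,-0.005,0.048],"yaw":0,"fingers":0}

```text
clock: 8.1
eef_pos: [0.4393, 0.0966, 0.1824]
tool_rot: [0.702, 0.712, 0.004, 0.0]
ft_force: [0.4, 7.2, 7.2]
grip_width: 0.0231
grasp_force: 61.1
```

```bash
cat >> wf.py <<'E'
import pickle
def opening(d):
    """cover opening at both notches from points on its outer face (x_h ~ 20+opening); reference in c0.pkl"""
    for n,c in d.items():
        L=(c['w'].reshape(-1,3)-HO)@HR*1000; L=L[~np.isnan(L[:,0])]
        k=(L[:,2]<-4)&(L[:,2]>-18)&(L[:,0]>14)&(L[:,0]<36)&(abs(L[:,1])<48)
        k2=k&(abs(L[:,1])>20)
        if k2.sum()<40: print(n,'few',k2.sum()); continue
        q=L[k2]; m=np.median(q[:,0]); q=q[abs(q[:,0]-m)<6]
        f=np.polyfit(q[:,1],q[:,0],1); print(n,k2.sum(),'cover face x at near/far',np.polyval(f,[-30,30]).round(2))
E
python3 - <<'E'
from wf import *
obs(); tipgo([8,-30,-25])
print('ref'); opening(pickle.load(open('c0.pkl','rb')))
print('c4'); opening(pickle.load(open('c4.pkl','rb')))
d={n:cam(n) for n in ['side','top','wrist']}
opening(d)
wedgefit(d,zmin=-35)
E
```

```text
{'clock': 8.1, 'joint_pos': [0.2136, 0.1654, -0.2206, 1.1776, 0.0043, 1.7702], 'eef_pos': [0.4393, 0.0966, 0.1824], 'tool_rot': [0.7021, 0.7121, 0.0042, 0.0002], 'ft_force': [0.4484, 7.1539, 7.1598], 'ft_torque': [1.5819, 0.0606, 0.0797], 'grip_width': 0.0231, 'grasp_force': 61.1366}
clock 8.1 tip in housing mm [  6.9 -27.1 -23.4] F in housing [-1.7  0.6 10. ] T [1.58 0.06 0.08]
delta [-0.006, -0.0098, 0.0023]
ref
top 113 cover face x at near/far [19.88 20.19]
side 61 cover face x at near/far [17.73 17.95]
wrist few 0
c4
side 57 cover face x at near/far [17.92 17.75]
top 107 cover face x at near/far [20.33 20.11]
wrist few 0
side 61 cover face x at near/far [20.62 18.43]
top 102 cover face x at near/far [22.9  21.16]
wrist few 0
wedge tilt,tipx,tipy,tipup (tool,mm): [ 43.5 -75.3   1.  -50.7] n 716 med 0.83 [189, 207, 320]
```

jog_arm:
  deltas:
    - {"delta_pos":[0.035,0,-0.05],"yaw":0,"fingers":0}
    - {"delta_pos":[0.07,0,-0.1],"yaw":0,"fingers":0}
    - {"delta_pos":[0.07,0,-0.1],"yaw":0,"fingers":0}
    - {"delta_pos":[0.07,0.1,-0.1],"yaw":0,"fingers":0}
    - {"delta_pos":[0.07,0.195,-0.1],"yaw":0,"fingers":0}
    - {"delta_pos":[0.07,0.195,-0.1],"yaw":0,"fingers":0}
    - {"delta_pos":[0.07,0.195,-0.1],"yaw":0,"fingers":0}

```text
clock: 8.95
eef_pos: [0.4949, 0.1152, 0.2086]
tool_rot: [0.703, 0.711, -0.001, -0.0]
ft_force: [0.2, -0.5, -2.4]
grip_width: 0.0231
grasp_force: 60.2
```

```bash
python3 - <<'E'
from wf import *
obs(); 
d={n:cam(n) for n in ['side','top','wrist']}
for s in (['side','top','wrist'],['side','wrist'],['top','wrist'],['side','top']): wedgefit({k:d[k] for k in s},zmin=-60)
opening(d)
tipgo([8,30,6]);tipgo([8,30,-31])
E
```

```text
{'clock': 8.95, 'joint_pos': [0.229, 0.2697, -0.016, 1.2878, -0.0007, 1.7879], 'eef_pos': [0.4949, 0.1152, 0.2086], 'tool_rot': [0.7029, 0.7113, -0.0013, -0.0004], 'ft_force': [0.2057, -0.5152, -2.4106], 'ft_torque': [0.0176, 0.0271, -0.0024], 'grip_width': 0.0231, 'grasp_force': 60.2354}
wedge tilt,tipx,tipy,tipup (tool,mm): [ 37.5 -64.7   0.9 -60.1] n 791 med 0.62 [248, 225, 318]
wedge tilt,tipx,tipy,tipup (tool,mm): [ 36.5 -62.7   0.9 -61.6] n 566 med 0.54 [248, 318]
wedge tilt,tipx,tipy,tipup (tool,mm): [ 37.5 -65.    1.1 -59.8] n 543 med 0.52 [225, 318]
wedge tilt,tipx,tipy,tipup (tool,mm): [ 38.3 -65.    0.9 -59.8] n 473 med 0.8 [248, 225]
side 63 cover face x at near/far [20.48 18.48]
top 99 cover face x at near/far [22.97 20.94]
wrist few 0
clock 9.1 tip in housing mm [ 8.2 27.6  9.2] F in housing [-1.5 -0.4 -0.6] T [-0.06 -0.02 -0.01]
delta [-0.0056, 0.008, 0.0091]
clock 9.1 tip in housing mm [ 8.2 27.6  9.2] F in housing [-1.5 -0.4 -0.6] T [-0.06 -0.02 -0.01]
delta [-0.0763, 0.0082, 0.1102]
```

jog_arm:
  deltas:
    - {"delta_pos":[-0.02,0.008,0.03],"yaw":0,"fingers":0}
    - {"delta_pos":[-0.035,0.008,0.052],"yaw":0,"fingers":0}
    - {"delta_pos":[-0.05,0.008,0.073],"yaw":0,"fingers":0}
    - {"delta_pos":[-0.065,0.008,0.095],"yaw":0,"fingers":0}
    - {"delta_pos":[-0.08,0.008,0.116],"yaw":0,"fingers":0}
    - {"delta_pos":[-0.087,0.008,0.126],"yaw":0,"fingers":0}
    - {"delta_pos":[-0.087,0.008,0.126],"yaw":0,"fingers":0}

```text
clock: 9.8
eef_pos: [0.4998, 0.0918, 0.1744]
tool_rot: [0.702, 0.712, 0.004, 0.0]
ft_force: [-0.3, 5.8, 7.6]
grip_width: 0.0233
grasp_force: 61.5
```

```bash
python3 - <<'E'
from wf import *
obs(); tipgo([8,30,-32])
opening({n:cam(n) for n in ['side','top']})
E
```

```text
{'clock': 9.8, 'joint_pos': [0.1792, 0.2837, -0.0888, 1.1918, 0.0041, 1.7364], 'eef_pos': [0.4998, 0.0918, 0.1744], 'tool_rot': [0.7023, 0.7119, 0.0038, 0.0002], 'ft_force': [-0.2686, 5.754, 7.6464], 'ft_torque': [1.2271, -0.0434, -0.0019], 'grip_width': 0.0233, 'grasp_force': 61.4793}
clock 9.8 tip in housing mm [  7.1  33.3 -33.3] F in housing [-0.3 -0.2  9.6] T [ 1.23 -0.04 -0.  ]
delta [-0.0, -0.0111, -0.0054]
side 63 cover face x at near/far [21.88 22.94]
top 107 cover face x at near/far [23.99 25.43]
```

jog_arm:
  deltas:
    - {"delta_pos":[0.04,0,-0.057],"yaw":0,"fingers":0}
    - {"delta_pos":[0.087,0,-0.124],"yaw":0,"fingers":0}
    - {"delta_pos":[0.087,0,-0.124],"yaw":0,"fingers":0}
    - {"delta_pos":[0.087,-0.1,-0.124],"yaw":0,"fingers":0}
    - {"delta_pos":[0.087,-0.203,-0.124],"yaw":0,"fingers":0}
    - {"delta_pos":[0.087,-0.203,-0.124],"yaw":0,"fingers":0}
    - {"delta_pos":[0.087,-0.203,-0.124],"yaw":0,"fingers":0}

```text
clock: 10.6
eef_pos: [0.4362, 0.1145, 0.2086]
tool_rot: [0.703, 0.712, -0.0, 0.0]
ft_force: [0.8, -0.2, -1.2]
grip_width: 0.0232
grasp_force: 60.6
```

```bash
python3 - <<'E'
from wf import *
d={n:cam(n) for n in ['side','top','wrist']}
wedgefit(d,zmin=-60); opening(d)
tipgo([8,-31,-39])
E
```

```text
wedge tilt,tipx,tipy,tipup (tool,mm): [ 37.7 -65.   -0.6 -59.6] n 807 med 0.66 [234, 253, 320]
side 59 cover face x at near/far [21.9  23.22]
top 112 cover face x at near/far [24.08 25.76]
wrist few 0
clock 10.75 tip in housing mm [  7.7 -28.9   9.1] F in housing [-1.5  0.2 -1. ] T [ 0.05 -0.05  0.02]
delta [-0.0928, -0.0066, 0.1306]
```

jog_arm:
  deltas:
    - {"delta_pos":[-0.025,-0.008,0.035],"yaw":0,"fingers":0}
    - {"delta_pos":[-0.05,-0.008,0.07],"yaw":0,"fingers":0}
    - {"delta_pos":[-0.065,-0.008,0.092],"yaw":0,"fingers":0}
    - {"delta_pos":[-0.08,-0.008,0.113],"yaw":0,"fingers":0}
    - {"delta_pos":[-0.095,-0.008,0.134],"yaw":0,"fingers":0}
    - {"delta_pos":[-0.105,-0.008,0.148],"yaw":0,"fingers":0}
    - {"delta_pos":[-0.105,-0.008,0.148],"yaw":0,"fingers":0}

```text
clock: 11.45
eef_pos: [0.4371, 0.0852, 0.1667]
tool_rot: [0.702, 0.712, 0.004, 0.0]
ft_force: [1.5, 5.4, 5.9]
grip_width: 0.0234
grasp_force: 61.7
```

```bash
python3 - <<'E'
from wf import *
obs(); tipgo([8,-30,-40])
opening({n:cam(n) for n in ['side','top']})
E
```

```text
{'clock': 11.45, 'joint_pos': [0.1902, 0.1699, -0.2585, 1.136, 0.0034, 1.7476], 'eef_pos': [0.4371, 0.0852, 0.1667], 'tool_rot': [0.7024, 0.7118, 0.0036, 0.0004], 'ft_force': [1.5096, 5.3988, 5.9017], 'ft_torque': [1.1102, -0.1496, 0.1423], 'grip_width': 0.0234, 'grasp_force': 61.689}
clock 11.45 tip in housing mm [  7.3 -29.5 -42.8] F in housing [-1.   1.6  7.9] T [ 1.11 -0.15  0.14]
delta [0.0035, -0.0017, -0.009]
side 69 cover face x at near/far [25.93 24.34]
top 97 cover face x at near/far [28.39 26.71]
```

jog_arm:
  deltas:
    - {"delta_pos":[0.05,0,-0.071],"yaw":0,"fingers":0}
    - {"delta_pos":[0.103,0,-0.147],"yaw":0,"fingers":0}
    - {"delta_pos":[0.103,0,-0.147],"yaw":0,"fingers":0}
    - {"delta_pos":[0.103,0.1,-0.147],"yaw":0,"fingers":0}
    - {"delta_pos":[0.103,0.196,-0.147],"yaw":0,"fingers":0}
    - {"delta_pos":[0.103,0.196,-0.147],"yaw":0,"fingers":0}
    - {"delta_pos":[0.103,0.196,-0.147],"yaw":0,"fingers":0}

```text
clock: 12.25
eef_pos: [0.4926, 0.1144, 0.2073]
tool_rot: [0.703, 0.711, -0.002, -0.001]
ft_force: [0.1, -1.3, -1.8]
grip_width: 0.0234
grasp_force: 60.8
```

```bash
python3 - <<'E'
from wf import *
d={n:cam(n) for n in ['side','top','wrist']}
wedgefit(d,zmin=-60); opening(d)
tipgo([8,29,-48])
E
```

```text
wedge tilt,tipx,tipy,tipup (tool,mm): [ 39.2 -67.    0.9 -58.6] n 812 med 0.76 [261, 233, 318]
side 64 cover face x at near/far [26.11 24.13]
top 103 cover face x at near/far [28.21 26.73]
wrist few 0
clock 12.4 tip in housing mm [ 8.1 25.4  7.9] F in housing [-0.7  0.7 -1.7] T [-0.03 -0.    0.02]
delta [-0.1067, 0.0123, 0.1528]
```

jog_arm:
  deltas:
    - {"delta_pos":[0,0.013,0],"yaw":0,"fingers":0}
    - {"delta_pos":[-0.03,0.013,0.042],"yaw":0,"fingers":0}
    - {"delta_pos":[-0.06,0.011,0.085],"yaw":0,"fingers":0}
    - {"delta_pos":[-0.08,0.01,0.114],"yaw":0,"fingers":0}
    - {"delta_pos":[-0.095,0.01,0.136],"yaw":0,"fingers":0}
    - {"delta_pos":[-0.107,0.01,0.153],"yaw":0,"fingers":0}
    - {"delta_pos":[-0.117,0.01,0.167],"yaw":0,"fingers":0}
    - {"delta_pos":[-0.117,0.01,0.167],"yaw":0,"fingers":0}

```text
clock: 13.2
eef_pos: [0.4989, 0.0824, 0.1616]
tool_rot: [0.702, 0.712, 0.004, 0.001]
ft_force: [-1.4, 6.2, 5.8]
grip_width: 0.0233
grasp_force: 62.0
```

```bash
python3 - <<'E'
from wf import *
obs(); tipgo([8,30,-48])
opening({n:cam(n) for n in ['side','top']})
E
```

```text
{'clock': 13.2, 'joint_pos': [0.1614, 0.2878, -0.1182, 1.1577, 0.0038, 1.7183], 'eef_pos': [0.4989, 0.0824, 0.1616], 'tool_rot': [0.7022, 0.712, 0.004, 0.0005], 'ft_force': [-1.3642, 6.1734, 5.7783], 'ft_torque': [1.1532, -0.061, 0.0498], 'grip_width': 0.0233, 'grasp_force': 62.0359}
clock 13.2 tip in housing mm [  7.5  32.3 -49.2] F in housing [-1.8 -1.3  8.3] T [ 1.15 -0.06  0.05]
delta [0.0008, -0.0076, -0.0043]
side 61 cover face x at near/far [26.81 27.47]
top 85 cover face x at near/far [29.31 30.15]
```

jog_arm:
  deltas:
    - {"delta_pos":[0.06,0,-0.085],"yaw":0,"fingers":0}
    - {"delta_pos":[0.12,0,-0.171],"yaw":0,"fingers":0}
    - {"delta_pos":[0.14,0,-0.24],"yaw":0,"fingers":0}
    - {"delta_pos":[0.14,-0.15,-0.3],"yaw":-0.1,"fingers":0}
    - {"delta_pos":[0.14,-0.3,-0.3],"yaw":-0.2,"fingers":0}
    - {"delta_pos":[0.14,-0.45,-0.3],"yaw":-0.2,"fingers":0}
    - {"delta_pos":[0.14,-0.5,-0.3],"yaw":-0.2,"fingers":0}
    - {"delta_pos":[0.14,-0.5,-0.3],"yaw":-0.2,"fingers":0}

```text
clock: 14.1
eef_pos: [0.3446, 0.1203, 0.2496]
tool_rot: [0.644, 0.765, 0.001, 0.0]
ft_force: [0.7, 0.6, -2.3]
grip_width: 0.0233
grasp_force: 61.1
```

```bash
python3 - <<'E'
from wf import *
obs(); togo([.3237,-.175,.24],55.1)
opening({n:cam(n) for n in ['side','top']})
E
```

```text
{'clock': 14.1, 'joint_pos': [0.3361, -0.0385, -0.2625, 1.3455, -0.0003, 1.7359], 'eef_pos': [0.3446, 0.1203, 0.2496], 'tool_rot': [0.6441, 0.7649, 0.0005, 0.0005], 'ft_force': [0.7164, 0.6165, -2.3214], 'ft_torque': [0.0622, -0.0261, 0.0238], 'grip_width': 0.0233, 'grasp_force': 61.058}
delta [-0.9581, -0.2361, 0.0317] yaw -1.0067 yang now 9.8 tilt z [ 1.3e-03  2.0e-04 -1.0e+00]
side 69 cover face x at near/far [26.71 27.62]
top 112 cover face x at near/far [29.18 30.14]
```

jog_arm:
  deltas:
    - {"delta_pos":[-0.958,-0.236,0.03],"yaw":-1.0,"fingers":0}
    - {"delta_pos":[-0.958,-0.236,0.03],"yaw":-1.0,"fingers":0}
    - {"delta_pos":[-0.958,-0.236,0.03],"yaw":-1.0,"fingers":0}
    - {"delta_pos":[-0.958,-0.236,0.03],"yaw":-1.0,"fingers":0}
    - {"delta_pos":[-0.958,-0.236,0.03],"yaw":-1.0,"fingers":0}
    - {"delta_pos":[-0.958,-0.236,0.03],"yaw":-1.0,"fingers":0}
    - {"delta_pos":[-0.958,-0.236,0.03],"yaw":-1.0,"fingers":0}
    - {"delta_pos":[-0.958,-0.236,0.03],"yaw":-1.0,"fingers":0}

```text
clock: 15.0
eef_pos: [0.3259, -0.1788, 0.2399]
tool_rot: [0.304, 0.953, -0.001, 0.001]
ft_force: [0.1, 0.3, -1.5]
grip_width: 0.0233
grasp_force: 61.1
```

```bash
cat >> wf.py <<'E'
SO=np.array([.3663,-.2642,0]); SX=np.array([np.cos(np.radians(-34.9)),np.sin(np.radians(-34.9)),0]); SR=np.stack([SX,[-SX[1],SX[0],0],[0,0,1]],1)
def standgo(s):
    """delta to bring TCP to stand-frame s (mm)"""
    o=bot.get_obs(); p=SR.T@(np.array(o['eef_pos'])-SO)*1000
    print('TCP in stand mm',p.round(1),'F in stand',(SR.T@o['ft_force']).round(1),'T',(SR.T@o['ft_torque']).round(2)); togo(SO+SR@(np.array(s)/1000),55.1)
E
python3 - <<'E'
from wf import *
obs(); standgo([-52,0,150])
wedgefit({'wrist':cam('wrist')},zmin=-20)
E
```

```text
{'clock': 15.0, 'joint_pos': [-0.5008, -0.0204, -0.2704, 1.3194, -0.0011, 0.1164], 'eef_pos': [0.3259, -0.1788, 0.2399], 'tool_rot': [0.3038, 0.9527, -0.0007, 0.0006], 'ft_force': [0.0912, 0.2919, -1.5301], 'ft_torque': [0.0701, 0.0193, 0.047], 'grip_width': 0.0233, 'grasp_force': 61.0539}
TCP in stand mm [-82.   46.9 239.9] F in stand [-0.1  0.3 -1.5] T [0.05 0.06 0.05]
delta [-0.1009, -0.1554, 0.3] yaw -0.0104 yang now 54.63 tilt z [ 7.0e-04 -1.6e-03 -1.0e+00]
wedge tilt,tipx,tipy,tipup (tool,mm): [ 36.9 -62.6   1.4 -60.3] n 304 med 0.5 [304]
```

jog_arm:
  deltas:
    - {"delta_pos":[-0.101,-0.155,0.15],"yaw":-0.01,"fingers":0}
    - {"delta_pos":[-0.101,-0.155,0.28],"yaw":-0.01,"fingers":0}
    - {"delta_pos":[-0.101,-0.155,0.3],"yaw":-0.01,"fingers":0}
    - {"delta_pos":[-0.101,-0.155,0.3],"yaw":-0.01,"fingers":0}
    - {"delta_pos":[-0.101,-0.155,0.3],"yaw":-0.01,"fingers":0}

```text
clock: 15.55
eef_pos: [0.3239, -0.2305, 0.1509]
tool_rot: [0.299, 0.954, -0.0, 0.0]
ft_force: [0.3, -0.5, -1.8]
grip_width: 0.0234
grasp_force: 60.9
```

```bash
python3 - <<'E'
from wf import *
obs(); standgo([-52,-.5,112])
d={n:cam(n) for n in ['top','wrist','side']}
wedgefit(d,zmin=-60)
c=d['wrist']; save('w6.png',c['image'])
E
```

```text
{'clock': 15.55, 'joint_pos': [-0.6188, 0.0963, -0.3901, 1.0835, 0.0003, -0.0114], 'eef_pos': [0.3239, -0.2305, 0.1509], 'tool_rot': [0.2991, 0.9542, -0.0, 0.0005], 'ft_force': [0.3116, -0.5461, -1.8442], 'ft_torque': [0.0154, 0.0676, 0.0422], 'grip_width': 0.0234, 'grasp_force': 60.8792}
TCP in stand mm [-54.    3.3 150.9] F in stand [ 0.6 -0.3 -1.8] T [-0.03  0.06  0.04]
delta [-0.0067, -0.0128, 0.1297] yaw 0.0021 yang now 55.19 tilt z [ 9.e-04 -3.e-04 -1.e+00]
wedge tilt,tipx,tipy,tipup (tool,mm): [ 36.8 -63.9   3.5 -60.8] n 322 med 0.49 [0, 319, 3]
```

View pics/w6.png

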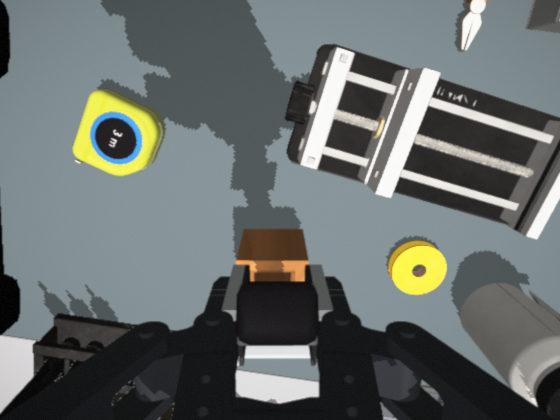

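jog_arm:
  deltas:
    - {"delta_pos":[-0.007,-0.013,0.02],"yaw":0,"fingers":0}
    - {"delta_pos":[-0.007,-0.013,0.08],"yaw":0,"fingers":0}
    - {"delta_pos":[-0.007,-0.013,0.13],"yaw":0,"fingers":0}
    - {"delta_pos":[-0.018,-0.013,0.134],"yaw":0,"fingers":0}
    - {"delta_pos":[-0.05,-0.013,0.116],"yaw":0,"fingers":0}
    - {"delta_pos":[-0.083,-0.013,0.1],"yaw":0,"fingers":0}
    - {"delta_pos":[-0.12,-0.013,0.086],"yaw":0,"fingers":0}
    - {"delta_pos":[-0.156,-0.013,0.077],"yaw":0,"fingers":0}
    - {"delta_pos":[-0.156,-0.013,0.077],"yaw":0,"fingers":0}

```text
clock: 16.6
eef_pos: [0.3582, -0.2595, 0.1271]
tool_rot: [0.299, 0.954, 0.001, -0.002]
ft_force: [-3.5, 2.5, 0.6]
grip_width: 0.0232
grasp_force: 61.8
```

```bash
python3 - <<'E'
from wf import *
obs(); standgo([10,-.5,130])
P,H=tilt(roi=(230,419,225,335))
for x in np.arange(-15,30,2):
    q=P[(P[:,0]>=x)&(P[:,0]<x+2)]
    if len(q): print(x+1,len(q),np.percentile(q[:,2],[5,50,95]).round(1),end=' ')
E
```

```text
{'clock': 16.6, 'joint_pos': [-0.6269, 0.2087, -0.3223, 1.0432, -0.0, -0.0194], 'eef_pos': [0.3582, -0.2595, 0.1271], 'tool_rot': [0.2991, 0.9542, 0.0005, -0.0017], 'ft_force': [-3.5281, 2.4752, 0.6199], 'ft_torque': [0.685, 0.938, -0.0078], 'grip_width': 0.0232, 'grasp_force': 61.7593}
TCP in stand mm [ -9.3  -0.8 127.1] F in stand [-4.3  0.   0.6] T [ 0.03  1.16 -0.01]
delta [-0.0644, 0.0008, -0.01] yaw 0.0021 yang now 55.19 tilt z [-0.0029  0.0021 -1.    ]
0 18 [57.2 57.6 57.9] 2 272 [57.6 58.4 59. ] 4 394 [57.7 58.6 59.4] 6 493 [57.  58.2 59.2] 8 812 [16.4 57.5 73.9] 10 1091 [24.2 57.2 74.7] 12 838 [30.7 55.9 57.5] 14 995 [38.2 54.9 56.9] 16 1269 [45.7 52.6 55.6] 18 34 [51.8 52.7 55.3]
```

jog_arm:
  deltas:
    - {"delta_pos":[-0.03,0,-0.005],"yaw":0,"fingers":0}
    - {"delta_pos":[-0.064,0,-0.01],"yaw":0,"fingers":0}
    - {"delta_pos":[-0.064,0,-0.01],"yaw":0,"fingers":0}

```text
clock: 16.95
eef_pos: [0.3737, -0.2703, 0.1295]
tool_rot: [0.299, 0.954, 0.001, -0.002]
ft_force: [-4.2, 2.8, -0.5]
grip_width: 0.0235
grasp_force: 61.8
```

```bash
cat > face.py <<'E'
from wf import *
def face():
    o=bot.get_obs(); Rm=R.from_quat(o['tool_rot']).as_matrix(); p=np.array(o['eef_pos']); c=cam('wrist')
    P=((c['w'][200:419,225:335].reshape(-1,3)-p)@Rm)*1000; P[:,2]*=-1; P=P[~np.isnan(P[:,0])]
    P=P[(abs(P[:,1])<9)&(P[:,0]>-20)&(P[:,0]<30)&(P[:,2]>44)&(P[:,2]<63)]
    best=None
    for it in range(300):
        i=np.random.randint(len(P),size=2)
        if abs(P[i[0],0]-P[i[1],0])<5: continue
        f=np.polyfit(P[i,0],P[i,2],1)
        if abs(f[0])>1.2: continue
        k=abs(P[:,2]-np.polyval(f,P[:,0]))<.8
        if best is None or k.sum()>best.sum(): best=k
    f=np.polyfit(P[best,0],P[best,2],1); xs=np.percentile(P[best,0],[2,98])
    print('face tilt deg',-np.degrees(np.arctan(f[0])).round(1),'x range',xs.round(1),'h mid',np.polyval(f,xs.mean()).round(1),best.sum())
if __name__=='__main__':
    obs(); standgo([0,-.5,130]); face(); face()
E
python3 face.py
```

```text
{'clock': 16.95, 'joint_pos': [-0.6262, 0.2411, -0.2726, 1.0606, 0.0, -0.0186], 'eef_pos': [0.3737, -0.2703, 0.1295], 'tool_rot': [0.2992, 0.9542, 0.0006, -0.0016], 'ft_force': [-4.198, 2.7985, -0.5425], 'ft_torque': [0.7681, 1.0739, -0.0495], 'grip_width': 0.0235, 'grasp_force': 61.8226}
TCP in stand mm [  9.5  -0.8 129.5] F in stand [-5.  -0.1 -0.5] T [ 0.02  1.32 -0.05]
delta [0.0318, 0.001, -0.0017] yaw 0.0019 yang now 55.18 tilt z [-0.0028  0.002  -1.    ]
face tilt deg 4.6 x range [-3.5 10.9] h mid 58.4 2494
face tilt deg 3.9 x range [-3.6 11. ] h mid 58.4 2457
```

jog_arm:
  deltas:
    - {"delta_pos":[-0.025,0,0],"yaw":0,"fingers":0}
    - {"delta_pos":[-0.025,0,0],"yaw":0,"fingers":0}
    - {"delta_pos":[0.01,0,0],"yaw":0,"fingers":0}
    - {"delta_pos":[0.03,0,0],"yaw":0,"fingers":0}
    - {"delta_pos":[0.03,0,0],"yaw":0,"fingers":0}

```text
clock: 17.55
eef_pos: [0.3674, -0.2661, 0.1306]
tool_rot: [0.299, 0.954, -0.0, 0.001]
ft_force: [0.5, -0.9, -3.1]
grip_width: 0.0233
grasp_force: 61.7
```

```bash
python3 face.py
```

```text
{'clock': 17.55, 'joint_pos': [-0.6267, 0.2215, -0.2953, 1.0515, -0.0001, -0.0189], 'eef_pos': [0.3674, -0.2661, 0.1306], 'tool_rot': [0.2992, 0.9542, -0.0004, 0.0012], 'ft_force': [0.4564, -0.9241, -3.1102], 'ft_torque': [0.0142, -0.0365, -0.0224], 'grip_width': 0.0233, 'grasp_force': 61.6705}
TCP in stand mm [  2.   -0.9 130.6] F in stand [ 0.9 -0.5 -3.1] T [ 0.03 -0.02 -0.02]
delta [0.0067, 0.0013, 0.0021] yaw 0.0017 yang now 55.18 tilt z [ 0.002  -0.0015 -1.    ]
face tilt deg 1.7 x range [-5.3  8.9] h mid 58.5 2259
face tilt deg 1.7 x range [-5.3  9.1] h mid 58.5 2287
```

jog_arm:
  deltas:
    - {"delta_pos":[0.01,0.002,0],"yaw":0,"fingers":0}
    - {"delta_pos":[0.01,0.002,0.04],"yaw":0,"fingers":0}
    - {"delta_pos":[0.01,0.002,0.08],"yaw":0,"fingers":0}
    - {"delta_pos":[0.009,0.002,0.12],"yaw":0,"fingers":0}
    - {"delta_pos":[0.008,0.002,0.137],"yaw":0,"fingers":0}
    - {"delta_pos":[0.008,0.002,0.14],"yaw":0,"fingers":0}
    - {"delta_pos":[0.008,0.002,0.14],"yaw":0,"fingers":0}

```text
clock: 18.35
eef_pos: [0.3653, -0.2638, 0.0892]
tool_rot: [0.299, 0.954, 0.0, -0.0]
ft_force: [-4.5, 2.2, 8.0]
grip_width: 0.0234
grasp_force: 63.3
```

```bash
python3 face.py
```

```text
{'clock': 18.35, 'joint_pos': [-0.6254, 0.2644, -0.3614, 0.9454, 0.0, -0.0176], 'eef_pos': [0.3653, -0.2638, 0.0892], 'tool_rot': [0.2992, 0.9542, 0.0001, -0.0002], 'ft_force': [-4.5168, 2.1762, 8.0092], 'ft_torque': [0.6759, 0.9319, -0.0368], 'grip_width': 0.0234, 'grasp_force': 63.3492}
TCP in stand mm [-1.  -0.2 89.2] F in stand [-4.9 -0.8  8. ] T [ 0.02  1.15 -0.04]
delta [-0.0033, -0.001, -0.1361] yaw 0.0017 yang now 55.18 tilt z [-4.e-04  3.e-04 -1.e+00]
face tilt deg 4.0 x range [-4.8  9.2] h mid 58.5 2273
face tilt deg 0.9 x range [-5.2  8.9] h mid 58.6 2295
```

jog_arm:
  deltas:
    - {"delta_pos":[0,0,0],"yaw":0,"fingers":1}
    - {"delta_pos":[0,0,0],"yaw":0,"fingers":1}
    - {"delta_pos":[0,0,0],"yaw":0,"fingers":1}
    - {"delta_pos":[0,0,0],"yaw":0,"fingers":1}
    - {"delta_pos":[0,0,0],"yaw":0,"fingers":1}
    - {"delta_pos":[0,0,0],"yaw":0,"fingers":1}
    - {"delta_pos":[0,0,-0.1],"yaw":0,"fingers":1}
    - {"delta_pos":[0,0,-0.25],"yaw":0,"fingers":1}
    - {"delta_pos":[0,0,-0.4],"yaw":0,"fingers":1}
    - {"delta_pos":[0,0,-0.4],"yaw":0,"fingers":1}
    - {"delta_pos":[0,0,-0.4],"yaw":0,"fingers":1}

```text
clock: 19.55
eef_pos: [0.3665, -0.2647, 0.209]
tool_rot: [0.299, 0.954, -0.001, 0.002]
ft_force: [-0.7, 0.0, -0.2]
grip_width: 0.0852
grasp_force: 0.0
```

```bash
python3 - <<'E'
from wf import *
obs()
d={n:cam(n) for n in ['side','top']}; opening(d)
c=cam('wrist'); P=c['w'].reshape(-1,3); P=P[(abs(P[:,0]-.3665)<.05)&(abs(P[:,1]+.2638)<.05)]
for l,h in [(.055,.064),(.064,.075),(.135,.16)]:
    Q=P[(P[:,2]>l)&(P[:,2]<h)]
    if len(Q)>5: print(l,len(Q),np.median(Q,0).round(4),cv2.minAreaRect((Q[:,:2]*1000).astype(np.float32)))
save('w9.png',c['image'])
E
```

```text
{'clock': 19.55, 'joint_pos': [-0.6255, 0.1553, -0.1611, 1.2512, 0.0, -0.0177], 'eef_pos': [0.3665, -0.2647, 0.209], 'tool_rot': [0.2993, 0.9542, -0.0005, 0.0015], 'ft_force': [-0.7418, 0.0339, -0.1917], 'ft_torque': [-0.0101, 0.042, -0.0684], 'grip_width': 0.0852, 'grasp_force': 0.0}
side 61 cover face x at near/far [26.95 27.87]
top 106 cover face x at near/far [29.12 30.21]
0.055 1220 [ 0.3613 -0.2575  0.0617] ((366.09234619140625, -264.5108642578125), (50.04933166503906, 44.180633544921875), 55.15760040283203)
0.064 820 [ 0.3564 -0.2566  0.0676] ((364.5310363769531, -261.40948486328125), (39.64783477783203, 31.001983642578125), 54.898162841796875)
0.135 1296 [ 0.3621 -0.2618  0.1471] ((363.4140625, -262.764892578125), (23.65127944946289, 17.401203155517578), 54.86139678955078)
```

View pics/w9.png

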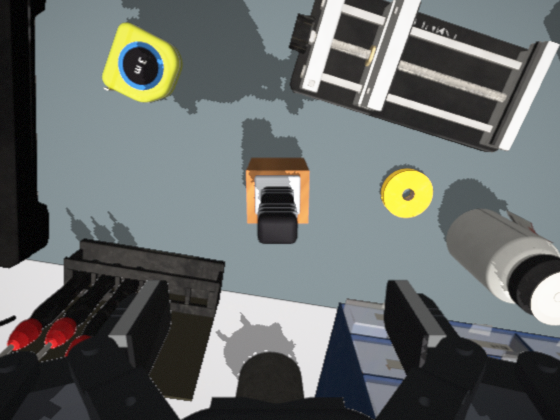

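The picture shows the wedge upright in its stand at about pixel (277, 200). Its collar is flat on the block (top at 68 mm, handle end at 147 mm), and the gripper is clear.

```bash
python3 -c "
from workcell import bot
print(bot.job_done())"
```

```text
the job is handed in; nothing more can be done
None
```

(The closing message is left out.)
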